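# Unlock the bench key switch and start it

### The job

Take the red key out of the key rack, push it fully home in the lock of the grey switch box, and turn it clockwise to its stop at the green mark. Then, with the key left in the lock, press the green start button all the way down and let go; never press the button while the lock is still off. Leave the blue key in the rack and everything else on the desk undisturbed.

Things in the scene. Friction and masses are not known exactly. Their poses are not given: they have to be found in the camera images.
- key_red: Loose key with a red bow, 60 g, upright in the rack. Origin: blade tip, z up. Steel blade 14 mm wide (key y), 6 mm thick (x), 26 mm long, lowest 4 mm tapered; round collar 34 mm across at z = 26 to 31 mm; flat bow 10 mm thick (x), 30 mm wide (y), z = 31 to 75 mm. Grip the bow from above across its thickness, fingers closing along x. It fits either way round (half turn about z).
- key_red_collar (a point): Centre of the underside of the red key's collar, 26 mm above the blade tip: this face lands on the lock's bezel (or the rack's top) when the key is fully in. Axes as the key's.
- key_red_bow (a point): Grip point in the red key's bow, on its axis, 58 mm above the blade tip and 27 mm above the collar's top. Axes as the key's.
- key_blue: A second, identical key with a blue bow, loose, in the rack's other slot (which slot is whose varies). Not to be used. Origin and axes as for the red key.
- key_rack: Fixed black block 60 (x) x 150 (y) x 34 (z) mm, origin at the centre of its underside. Two slots at y = +40 and -40 mm, 29 mm deep, 16 mm along y and 8 mm along x; the keys' collars rest on its top, so keys stand with the blade tip 8 mm above the desk.
- switch_box: Fixed grey switch box 96 (x) x 190 (y) x 60 (z) mm, origin at the centre of its underside. On its top: the lock at (0, +45 mm), the green start button at (0, -50 mm). White mark beside the lock on its +y side: off; green mark, 1.2 rad further clockwise: on. To its right a lamp arm hangs 0.48 m above the desk, from (0.65, 0.08) to (0.38, -0.11) m: keep the elbow and wrist clear of it.
- keyway (a point): On the axis of the brass lock rotor, level with the top of the steel bezel round it (46 mm outside, 25 mm opening, 63 mm above the desk). Turns with the rotor; z up. The keyway is a slot, long side along this frame's y: 15.5 x 7.5 mm, from 1 mm below this point, 29 mm deep. At off its y is the box's y.
- lock_rotor (a joint): Angle of the lock rotor: 0 = off (as found), grows clockwise seen from above, hard stop at 1.2 rad = on. Turning takes about 0.05 N m (friction, no spring): it stays where it is left.
- start_button (a joint): Travel of the green start button, 0 = up, 0.006 m = fully down (spring, about 5 N fully down, returns up when released).
- start_button_top (a point): Centre of the top face of the round green button, 28 mm across, pressed straight down. It moves with the button.
- multimeter: Yellow and grey hand multimeter lying on its back, 168 x 82 x 47 mm, bystander. Origin at the centre of its underside.
- board: Green circuit board on stand-offs, 62 x 100 x 26 mm, bystander. Origin at the centre of its underside.
- tape: Roll of yellow tape lying flat, 60 x 66 x 15 mm, bystander. Origin at the centre of its underside.
- flux: Small brown bottle with a black spout, 34 mm across, 109 mm tall, bystander. Origin at the centre of its underside.
- cutter: Red-handled side cutter lying on the desk, 50 x 130 x 13 mm, bystander. Origin at its middle, underside.
- driver: Red-handled screwdriver lying on the desk, 170 mm long, 26 mm thick, bystander. Origin at its middle, underside.
Things that resemble listed ones, but are neither listed nor needed, are in the scene too. Leave any turquoise or white look-alike of the key_red alone.

How it is judged (in metres and radians):
On the way, in this order (a step that is already met when the one before it is completed fails the run):
1. the red key is fully home in the lock, which is still off (z of key_red_collar in the frame of keyway below 0.003 m and horizontal distance between key_red_collar and keyway below 0.003 m and angle between key_red's own z axis and vertical below 0.1 rad and angle between the y axis of key_red and the y axis of keyway, either way round below 0.25 rad and value of joint lock_rotor below 0.3 rad), for 0.1 s.
2. the lock is turned on with the red key fully home (z of key_red_collar in the frame of keyway below 0.003 m and horizontal distance between key_red_collar and keyway below 0.003 m and angle between key_red's own z axis and vertical below 0.1 rad and angle between the y axis of key_red and the y axis of keyway, either way round below 0.25 rad and value of joint lock_rotor above 1.1 rad), for 0.1 s.
3. the start button is pressed down with the lock on (all of step 2 and value of joint start_button above 0.0045 m), for 0.05 s.
At the end, for the whole second after the job is handed in: Red key released, at rest and upright (0.1 rad) in the lock, its collar within 3 mm of the bezel and of the lock's axis; lock rotor beyond 1.1 rad (stop at 1.2); after that the button was pressed beyond 4.5 mm, and is up again (under 1.5 mm) (all of step 2 and contact force between the fingers and key_red below 0.05 N and linear speed of key_red below 0.02 m/s and value of joint start_button below 0.0015 m); the robot touches nothing.
It fails at once if the start button is pressed (beyond 3 mm) while the lock is off (value of joint start_button above 0.003 m and value of joint lock_rotor below 1 rad).
It fails at once if the blue key is moved by more than 10 mm (distance of key_blue from where it was at the start of the episode above 0.01 m).
It fails at once if the multimeter, board, tape, screwdriver, bottle or cutter is moved by more than 25 mm (distance of any of multimeter, board, tape, driver, flux, cutter from where it was at the start of the episode above 0.025 m).
It also fails if it takes over 51 s, if anything falls off the work surface, if the arm or the gripper's body presses on something with over 40 N, if the wrist force passes 120 N, or if a joint passes its speed limit or range.

### The arm

A 6-joint arm with a two-finger parallel gripper is mounted at the origin on a cart in front of the work surface, level with it; the furniture and walls round the work are solid. World frame = base frame: x ahead of the robot, y to its left, z up, the work surface at z = 0. Lengths are in m, angles in degrees, forces in N, time in s.
With the tool pointing down it reaches from about 0.375 to 0.9 m from the base axis. Payload 3.1 kg.
Tool frame: the origin (TCP) lies at the very end of the fingers, on their centre line; the grasp point (between the pads) lies 19 mm behind it; z points along the fingers, y is the line along which they close (so a half turn about z gives the same grasp; the last joint's range is limited). The gripper opens to 87 mm and grips with 3 to 60 N. Pads are 19 mm wide; open, the fingers measure 117 mm over their backs; the gripper's body (75 mm by 190 mm) begins 51 mm behind the grasp point.
Start: joints at [61.278, 30.224, 82.088, -0, 67.689, -10.227], TCP at [0.198, 0.593, 0.223] pointing down, gripper open.
Joint ranges: [-176.69, 176.69], [-43.24, 126.21], [12.49, 139.97], [-82, 262], [0, 151.66], [-163.58, 163.58]. Speed limits (degrees/s): [159.86, 159.86, 180, 180, 180, 180].

### API

Orientations are given as a 3x3 rotation matrix whose columns are the frame's x, y, z axes.
In Python, from rig import bot, imaging gives the robot as it stands.
- The arm moves only by the tool drive_tool, never from a script. Its argument "deltas" is text: rows parted by semicolons, each of 5 numbers parted by spaces: the finger opening in mm, from 0 to 87, then the shift along the world's x, y, z in mm, then the turn about the world's z in rad. In form: jaw dx dy dz twist; .... A call has 1 to 12 rows; each row is the pose to reach, as a shift and turn from the pose commanded when the call began; what a row does not reach only later rows make up. A row lasts 1/10 s, in which the tool goes at most 50 mm and 8.59 degrees, less where a joint would pass 70% of its speed; a pose out of reach is approached as far as the arm can. A call with a gripper value outside its range is refused whole. The fingers move at their own pace and stop on an object; the grip force is fixed at half the most. Time passes only in rows, so rows that repeat a pose let the fingers close. It gives the time, the measured TCP pose, the force, the opening and the grip force at its end, in the units of the state.
- bot.read_state(): the state, without advancing time (a new reading comes with each control period).
- imaging.capture(name): name is "scene" or "top" or "wrist"; returns the picture (400x640x3 uint8, red, green, blue); there is no depth.
- imaging.camera_model(name): a dict with "fx", "fy", "cx", "cy" (pixels), "T" (4x4, takes a point from camera to world coordinates). Camera axes: x right, y down, z forward; pixel columns grow to the right and rows downward; lengths in m; the calibration is good to about 2 mm. A picture is of the moment at which its call begins: read the wrist's pose just before it. camera_model takes no time and is no camera call; for the wrist camera it gives the pose at the moment of the call.
- bot.hand_in(): hands the job in; it is judged then, once.
The state is a dict: "time_s": time; "joint_positions": joint angles; "qvel": joint speeds; "tau": joint torques, N m; "position": TCP position; "tcp_rot": TCP orientation; "force": force on the tool from outside, world axes, zero at the start; "moment": the same for the moment, N m; "opening": opening from 0.0 (shut) to 1.0 (fully open); "grasp_force": force on a finger pad.
Only numpy, scipy, OpenCV 4.12 (cv2) and the standard library are available. Lean on these libraries where they do the work, as an engineer would, in place of code of your own. Each camera call takes 0.05 s, during which the arm holds its last target. There are 200 camera calls.

## Working session

There is one attempt and no reset: what is moved stays moved. The work goes in short steps, Python scripts to look and compute and a tool call to move; the robot and the scene stay as the last step left them, time stands still between calls to the robot, and variables do not carry over. Pictures are saved under pics/ and viewed, at most 10 in all, crops included, and the job is handed in when it is done.

Besides the shell and the picture viewer there is one more tool, called after "Request:" as name(argument=value, ...), one argument or row to a line, values as JSON. drive_tool: Moves the arm, as the interface text tells. Its arguments: {"type":"object","properties":{"deltas":{"type":"string"}},"required":["deltas"]}

```bash
mkdir -p pics
cat > h.py <<'E'
import numpy as np, cv2
from rig import bot, imaging
def pix2world(m,u,v,z):
    T=np.array(m["T"]);d=T[:3,:3]@np.array([(u-m["cx"])/m["fx"],(v-m["cy"])/m["fy"],1]);o=T[:3,3]
    return o+d*(z-o[2])/d[2]
def w2p(m,p):
    q=np.linalg.inv(np.array(m["T"]))@np.append(p,1);return q[0]/q[2]*m["fx"]+m["cx"],q[1]/q[2]*m["fy"]+m["cy"]
def save(n,im,crop=None,s=1):
    if crop: a,b,c,d=crop;im=im[b:d,a:c]
    im=cv2.resize(im,None,fx=s,fy=s,interpolation=cv2.INTER_CUBIC);cv2.imwrite("pics/"+n,im[:,:,::-1])
E
python3 - <<'E'
from h import *
t=imaging.capture("top");s=imaging.capture("scene")
np.save("top.npy",t);np.save("scene.npy",s)
save("top.png",t,s=1.25);save("scene.png",s,s=1.25)
for n in("top","scene","wrist"):
    m=imaging.camera_model(n);print(n,m["fx"],np.round(m["T"],3).tolist())
print(bot.read_state())
E
```

```text
top 445.8120526786895 [[0.028, -0.993, 0.114, 0.348], [-1.0, -0.028, 0.0, 0.084], [0.003, -0.114, -0.993, 1.589], [0.0, 0.0, 0.0, 1.0]]
scene 435.8841544667 [[-0.907, 0.205, -0.367, 0.947], [0.421, 0.447, -0.79, 1.037], [0.002, -0.871, -0.492, 0.659], [0.0, 0.0, 0.0, 1.0]]
wrist 290.68988179422075 [[0.316, 0.909, 0.27, 0.125], [0.949, -0.302, -0.094, 0.617], [-0.003, 0.286, -0.958, 0.386], [0.0, 0.0, 0.0, 1.0]]
{'time_s': 0.1, 'joint_positions': array([ 6.12765820e+01,  3.02750013e+01,  8.21491431e+01,  1.35685926e-03,
        6.76900102e+01, -1.02259180e+01]), 'qvel': array([ 0.13351871, -0.12143387, -0.15710748,  0.00296969,  0.07702951,
       -0.04260828]), 'tau': array([-8.85523896e-04, -4.40988100e+01, -1.77149016e+01,  6.34764391e-02,
        5.34510158e-02, -4.67011500e-05]), 'position': array([0.19791711, 0.59213638, 0.22165435]), 'tcp_rot': array([[-9.48334457e-01,  3.17270869e-01, -9.76711131e-04],
       [ 3.17272150e-01,  9.48332941e-01, -1.73668129e-03],
       [ 3.75248958e-04, -1.95683795e-03, -9.99998015e-01]]), 'force': array([ 0.31431376, -0.45579551, -0.02441257]), 'moment': array([ 0.00718501, -0.0395642 ,  0.04828199]), 'grasp_force': 0.0, 'opening': 0.9995988673326439}
```

View pics/top.png

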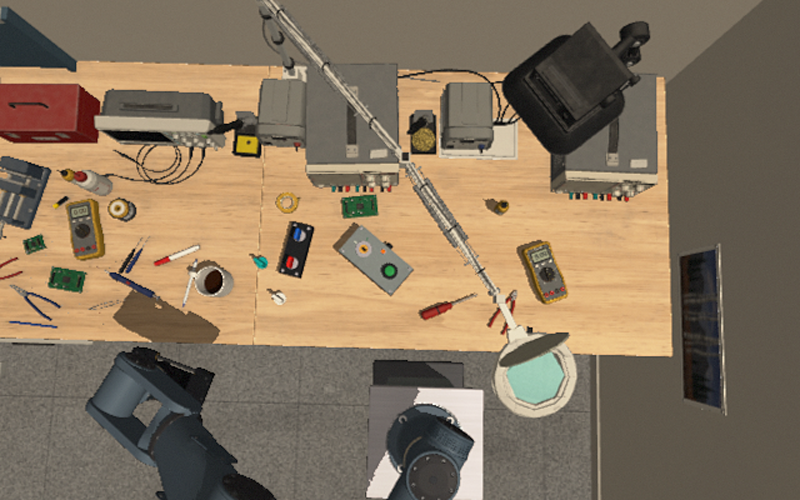

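View pics/scene.png

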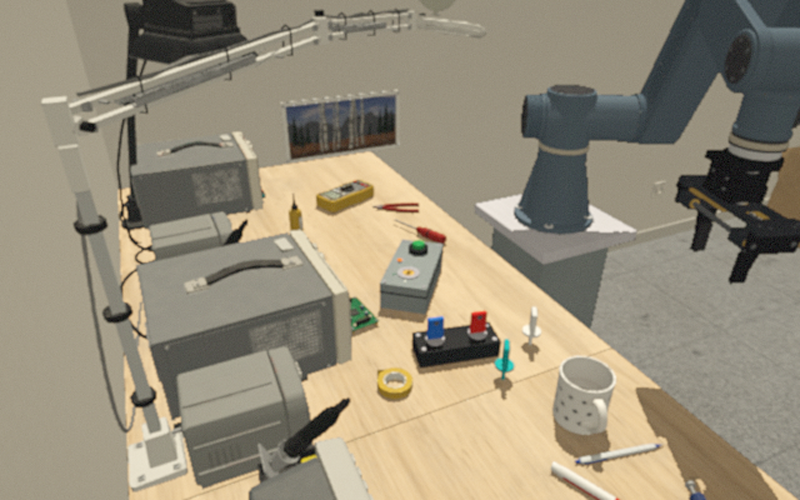

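The top view shows the rack at about (295,250), with blue at (298,234) and red at (292,264). The switch box is at (373,258), lock at (363,247) and green button at (390,271). There are three red-key candidates: the red bow in the rack at (292,264), the turquoise one at (260,262) and the white one at (278,297). Only the first is red and stands in the rack, so I'll confirm it in a crop.

Run:
```python
from h import *
t=np.load("top.npy");m=imaging.camera_model("top")
save("crop.png",t,(200,165,340,245),5.7)
hsv=cv2.cvtColor(t,cv2.COLOR_RGB2HSV)
def blob(lo,hi,roi,name,z):
    k=cv2.inRange(hsv,np.array(lo),np.array(hi));M=np.zeros_like(k);a,b,c,d=roi;M[b:d,a:c]=k[b:d,a:c]
    n,l,st,ce=cv2.connectedComponentsWithStats(M);i=1+np.argmax(st[1:,4])
    pts=np.argwhere(l==i)[:,::-1].astype(np.float32);r=cv2.minAreaRect(pts)
    print(name,st[i],ce[i],pix2world(m,*ce[i],z).round(4));return
blob([170,120,80],[180,255,255],(215,175,255,230),"red",.083);blob([0,120,80],[8,255,255],(215,175,255,230),"red0",.083)
blob([100,120,60],[125,255,255],(215,175,255,230),"blue",.083)
blob([45,100,60],[75,255,255],(295,195,340,230),"button",.068)
# rack (black) & box (grey) rect
V=hsv[:,:,2]
k=((V<70)*255).astype(np.uint8);k[:, :215]=0;k[:,256:]=0;k[:175]=0;k[225:]=0
r=cv2.minAreaRect(np.argwhere(k)[:,::-1].astype(np.float32));print(r)
for b in cv2.boxPoints(r):print(b,pix2world(m,*b,.034).round(4))
```

```text
Traceback (most recent call last):
ValueError: attempt to get argmax of an empty sequence
```

View pics/crop.png

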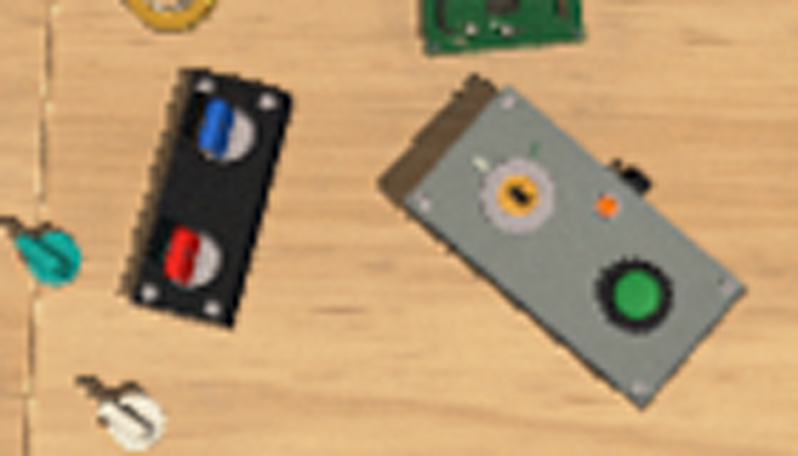

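The crop confirms the red key: a red bow at crop (183,256), collar centre (195,260), in the rack's near slot. Blue is in the far slot at (228,132). Rack screws are at (205,86), (268,102), (149,292), (212,307). The lock is at (518,195), the button at (637,294), and the box screws at (508,101), (422,203), (722,285), (640,388).

Run:
```python
from h import *
m=imaging.camera_model("top")
P=lambda u,v,z:pix2world(m,199.5+u/5.7,164.5+v/5.7,z)
rs=[P(*p,.034) for p in[(205,86),(268,102),(149,292),(212,307)]]
y=(rs[0]+rs[1]-rs[2]-rs[3]);c=sum(rs)/4;print("rack c",c,"y ang",np.degrees(np.arctan2(y[1],y[0])))
y/=np.linalg.norm(y)
print("slots",c+.04*y,c-.04*y,"collar red",P(195,260,.039),"blue",P(228,132,.039),"bow top red",P(183,256,.078))
L=P(518,195,.063);B=P(637,294,.07)
bs=[P(*p,.06) for p in[(508,101),(422,203),(722,285),(640,388)]]
by=bs[0]+bs[1]-bs[2]-bs[3];print("box c",sum(bs)/4,"y ang",np.degrees(np.arctan2(by[1],by[0])));by/=np.linalg.norm(by)
print("lock",L,sum(bs)/4+.045*by,"btn",B,sum(bs)/4-.05*by,np.linalg.norm(L-B),np.degrees(np.arctan2(*(L-B)[1::-1])))
R=bot.read_state()["tcp_rot"];print("tool y ang",np.degrees(np.arctan2(R[1,1],R[0,1])))
w=imaging.camera_model("wrist");T=np.eye(4);s=bot.read_state();T[:3,:3]=s["tcp_rot"];T[:3,3]=s["position"];print((np.linalg.inv(T)@w["T"]).round(3).tolist())
```

```text
rack c [0.52359548 0.37811321 0.034     ] y ang -12.400738215495027
slots [0.56266226 0.3695233  0.034     ] [0.4845287  0.38670313 0.034     ] collar red [0.48355844 0.3835707  0.039     ] blue [0.56316214 0.36720352 0.039     ] bow top red [0.48234167 0.38331017 0.078     ]
box c [0.49792504 0.15194978 0.06      ] y ang 51.0709149537136
lock [0.52631118 0.18581375 0.063     ] [0.52620115 0.18695637 0.06      ] btn [0.46778472 0.11198944 0.07      ] [0.46650714 0.11305357 0.06      ] 0.09446890693378637 51.5933109116241
tool y ang 71.50200465856112
[[0.001, -0.958, -0.287, 0.077], [1.0, 0.002, -0.001, 0.0], [0.001, -0.287, 0.958, -0.165], [0.0, 0.0, 0.0, 1.0]]
```

Request:
drive_tool(
  deltas="87 36 -26 0 0.02; 87 72 -52 0 0.04; 87 108 -78 0 0.06; 87 144 -104 0 0.08; 87 180 -130 0 0.1; 87 216 -156 0 0.106; 87 252 -182 -10 0.106; 87 286 -208 -30 0.106; 87 286 -208 -60 0.106; 87 286 -208 -72 0.106; 87 286 -208 -72 0.106; 87 286 -208 -72 0.106",
)

```text
time_s: 1.3
position: [0.4836, 0.3855, 0.1509]
tcp_rot: [[-0.977, 0.214, -0.0], [0.214, 0.977, 0.0], [0.0, 0.0, -1.0]]
force: [-0.1, 0.5, 0.1]
opening: 0.999
grasp_force: 0.0
```

Run:
```python
from h import *
m=imaging.camera_model("wrist");s=bot.read_state();w=imaging.capture("wrist")
np.save("w1.npy",w);import pickle;pickle.dump(m,open("w1.pkl","wb"));save("w1.png",w,s=1.25)
R=s["tcp_rot"];print(s["position"],np.degrees(np.arctan2(R[1,1],R[0,1])),s["time_s"])
for p in[(.4835,.3836,.083),(.4835,.3836,.039),(.5627,.3685,.039),(.5263,.1862,.063)]:print(p,np.array(w2p(m,p))*1.25)
```

```text
[0.48362002 0.38550947 0.15089615] 77.65842267329951 1.3
(0.4835, 0.3836, 0.083) [396.29798507 261.81865634]
(0.4835, 0.3836, 0.039) [396.7158372  244.15445253]
(0.5627, 0.3685, 0.039) [399.29620392 335.06175443]
(0.5263, 0.1862, 0.063) [165.09792342 353.90223851]
```

View pics/w1.png

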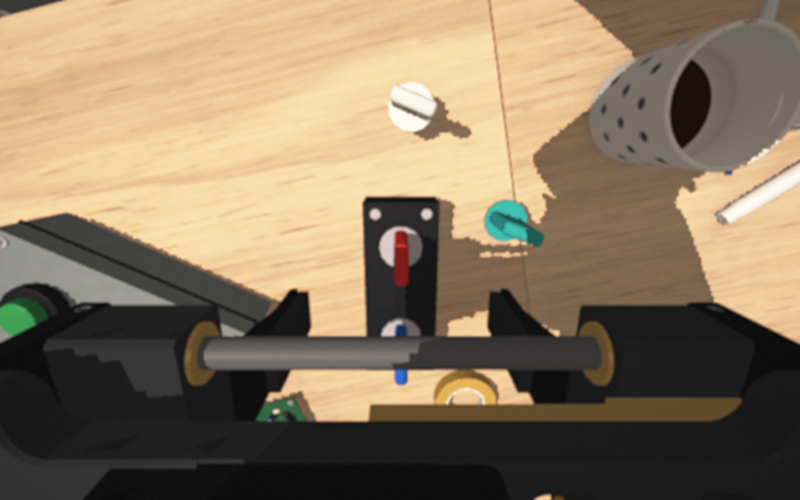

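The wrist view shows the red collar at (400,247), the bow on column 401 and rack edges symmetric about it. The yaw is therefore right, and the key is at about (0.485, 0.3865).

Request:
drive_tool(
  deltas="87 1 1 -35 0; 87 1 1 -70 0; 87 1 1 -95 0; 87 1 1 -103 0; 87 1 1 -103 0; 0 1 1 -103 0; 0 1 1 -103 0; 0 1 1 -103 0; 0 1 1 -103 0; 0 1 1 -103 0; 0 1 1 -103 0; 0 1 1 -103 0",
)

```text
time_s: 2.55
position: [0.4852, 0.3856, 0.0475]
tcp_rot: [[-0.977, 0.215, -0.0], [0.215, 0.977, -0.0], [0.0, -0.0, -1.0]]
force: [-0.3, 0.5, 0.1]
opening: 0.446
grasp_force: 0.0
```

Request:
drive_tool(
  deltas="0 0 0 0 0; 0 0 0 0 0; 0 0 0 0 0; 0 0 0 0 0; 0 0 0 0 0; 0 0 0 0 0; 0 0 0 0 0; 0 0 0 0 0; 0 0 0 0 0; 0 0 0 0 0",
)

```text
time_s: 3.55
position: [0.4852, 0.3857, 0.0475]
tcp_rot: [[-0.977, 0.215, -0.0], [0.215, 0.977, -0.0], [0.0, -0.0, -1.0]]
force: [0.6, -0.3, -0.1]
opening: 0.114
grasp_force: 30.0
```

Request:
drive_tool(
  deltas="0 0 0 15 0; 0 0 0 40 0; 0 0 0 70 0; 0 0 0 90 0; 0 8 -40 90 0.14; 0 16 -80 90 0.28; 0 24 -120 90 0.42; 0 32 -150 90 0.56; 0 38 -180 90 0.7; 0 41 -199 90 0.84; 0 41 -199 90 0.98; 0 41 -199 90 1.11",
)

```text
time_s: 4.75
position: [0.5264, 0.1855, 0.1387]
tcp_rot: [[-0.624, -0.782, 0.0], [-0.782, 0.624, -0.0], [0.0, -0.0, -1.0]]
force: [0.1, 1.1, -0.7]
opening: 0.109
grasp_force: 30.0
```

Request:
drive_tool(
  deltas="0 0 0 0 0; 0 0 0 0 0; 0 0 0 0 0; 0 0 0 0 0",
)

```text
time_s: 5.15
position: [0.5261, 0.1869, 0.1377]
tcp_rot: [[-0.627, -0.779, 0.0], [-0.779, 0.627, -0.0], [-0.0, -0.0, -1.0]]
force: [-0.1, -0.2, -1.0]
opening: 0.108
grasp_force: 30.0
```

Run:
```python
from h import *
m=imaging.camera_model("wrist");s=bot.read_state();w=imaging.capture("wrist")
np.save("w2.npy",w);import pickle;pickle.dump(m,open("w2.pkl","wb"));save("w2.png",w,(200,120,440,300),3.3)
R=s["tcp_rot"];p=s["position"];print(p,np.degrees(np.arctan2(R[1,1],R[0,1])),s["time_s"],s["joint_positions"])
f=lambda q:(np.array(w2p(m,q))-[199.5,119.5])*3.3
print("lock est",f((.5262,.1870,.063)),"tip",f(p-[0,0,.039]),"collar centre",f(p-[0,0,.013]),"axis on bezel",f([p[0],p[1],.063]))
t=imaging.capture("top");np.save("top2.npy",t)
```

```text
[0.52611644 0.1869337  0.13774875] 141.1416712885086 5.15 [ 8.09573716e+00  3.17032356e+01  9.63405523e+01 -4.99209766e-03
  5.19507121e+01 -1.33042858e+02]
lock est [398.73173391 292.07644705] tip [399.44370758 340.72182986] collar centre [400.03473587 387.34070275] axis on bezel [398.82220808 291.69946282]
```

View pics/w2.png

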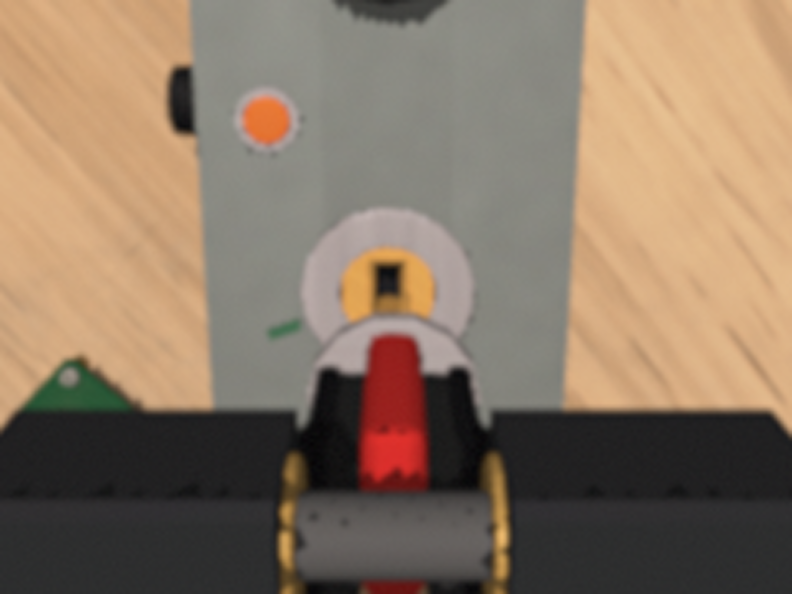

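Bezel centre is at crop (388,290), against a predicted key axis at (398.8,291.7). Collar and bow sit at column 396, so the lock is about 2 mm to the image left of the key, and yaw is aligned. Next I'll check the along-slot direction from edge rows.

Run:
```python
from h import *
import pickle
m=pickle.load(open("w2.pkl","rb"));w=np.load("w2.npy").astype(float)
p=np.array([.5261,.1869,.1377]);tx=np.array([-.627,-.779,0]);ty=np.array([-.779,.627,0])
def f(dx,dy,z):
    q=p+tx*dx+ty*dy;q[2]=z;return np.round(w2p(m,q),2)
tip=.1377-.039
print("bezel near",f(.023,0,.063),"left",f(0,-.023,.063),"right",f(0,.023,.063),"brass near",f(.0125,0,.062),"slot near",f(.0078,0,.062))
print("collar near top/bot",f(.017,0,tip+.031),f(.017,0,tip+.026),"L/R",f(0,-.017,tip+.031),f(0,.017,tip+.031),"bow base near",f(.015,0,tip+.031),"bow top near",f(.015,0,tip+.075))
u=317;print("col",u)
for v in range(178,262):print(v,w[v,u-1:u+2].mean(0).astype(int).tolist(),end=" ")
print()
for v in(200,206,225):print(v,[(u,*w[v,u].astype(int)) for u in list(range(285,302))+list(range(334,350))])
```

```text
bezel near [320.4  181.91] left [293.78 207.83] right [346.92 207.88] brass near [320.37 193.62] slot near [320.36 198.88]
collar near top/bot [320.82 215.09] [320.77 212.5 ] L/R [294.42 239.91] [347.08 239.97] bow base near [320.81 218.08] bow top near [321.3  249.26]
col 317
178 [134, 134, 126] 179 [135, 134, 126] 180 [134, 133, 126] 181 [134, 133, 126] 182 [145, 141, 134] 183 [168, 158, 155] 184 [182, 170, 166] 185 [181, 167, 164] 186 [178, 165, 161] 187 [176, 163, 160] 188 [176, 163, 160] 189 [176, 163, 160] 190 [175, 162, 159] 191 [174, 161, 159] 192 [173, 161, 158] 193 [174, 158, 153] 194 [185, 156, 135] 195 [209, 159, 106] 196 [226, 165, 89] 197 [227, 164, 85] 198 [205, 147, 76] 199 [151, 108, 56] 200 [84, 61, 33] 201 [29, 23, 17] 202 [13, 15, 17] 203 [18, 19, 21] 204 [27, 26, 27] 205 [32, 30, 32] 206 [32, 31, 34] 207 [32, 31, 33] 208 [55, 44, 36] 209 [98, 72, 43] 210 [137, 99, 53] 211 [156, 112, 58] 212 [159, 115, 58] 213 [156, 113, 63] 214 [142, 110, 79] 215 [134, 117, 107] 216 [151, 140, 137] 217 [174, 162, 159] 218 [183, 170, 167] 219 [179, 163, 160] 220 [168, 136, 134] 22
[... 5199 characters left out ...]
64(166), np.int64(163)), (337, np.int64(175), np.int64(162), np.int64(159)), (338, np.int64(160), np.int64(148), np.int64(146)), (339, np.int64(137), np.int64(127), np.int64(125)), (340, np.int64(121), np.int64(115), np.int64(111)), (341, np.int64(123), np.int64(120), np.int64(115)), (342, np.int64(131), np.int64(130), np.int64(124)), (343, np.int64(133), np.int64(133), np.int64(126)), (344, np.int64(135), np.int64(135), np.int64(127)), (345, np.int64(134), np.int64(134), np.int64(127)), (346, np.int64(133), np.int64(134), np.int64(127)), (347, np.int64(133), np.int64(135), np.int64(127)), (348, np.int64(133), np.int64(134), np.int64(126)), (349, np.int64(133), np.int64(133), np.int64(126))]
```

Request:
drive_tool(
  deltas="0 1.2 -0.9 -10 0; 0 1.2 -0.9 -20 0; 0 1.2 -0.9 -28 0; 0 1.2 -0.9 -28 0; 0 1.2 -0.9 -28 0; 0 1.2 -0.9 -28 0",
)

```text
time_s: 5.85
position: [0.5276, 0.1858, 0.1096]
tcp_rot: [[-0.627, -0.779, 0.0], [-0.779, 0.627, 0.0], [-0.0, -0.0, -1.0]]
force: [0.2, 0.2, -1.2]
opening: 0.111
grasp_force: 30.0
```

Run:
```python
from h import *
m=imaging.camera_model("wrist");s=bot.read_state();w=imaging.capture("wrist")
np.save("w3.npy",w);save("w3.png",w,(230,150,410,285),4.4)
p=s["position"];R=s["tcp_rot"];print(p,s["force"],s["time_s"])
def f(dx,dy,dz):return (np.array(w2p(m,p+R[:,0]*dx+R[:,1]*dy+[0,0,dz]))-[229.5,149.5])*4.4
b=.063-p[2]
print("bezel near/L/R",f(.023,0,b),f(0,-.023,b),f(0,.023,b),"slot near",f(.0078,0,b-.001))
print("collar near bot, L/R",f(.017,0,-.013),f(0,-.017,-.008),f(0,.017,-.008),"tip near",f(.007,0,-.039))
```

```text
[0.52764211 0.1858451  0.10960239] [ 0.20013717  0.163022   -1.23438005] 5.85
bezel near/L/R [400.73168887 179.81934232] [269.4422136  306.38577559] [531.30027978 306.74274245] slot near [400.46167042 262.60536327]
collar near bot, L/R [401.6507966 277.4094086] [285.63307018 397.99791843] [517.33633942 398.3223961 ] tip near [400.66884651 283.21865361]
```

View pics/w3.png

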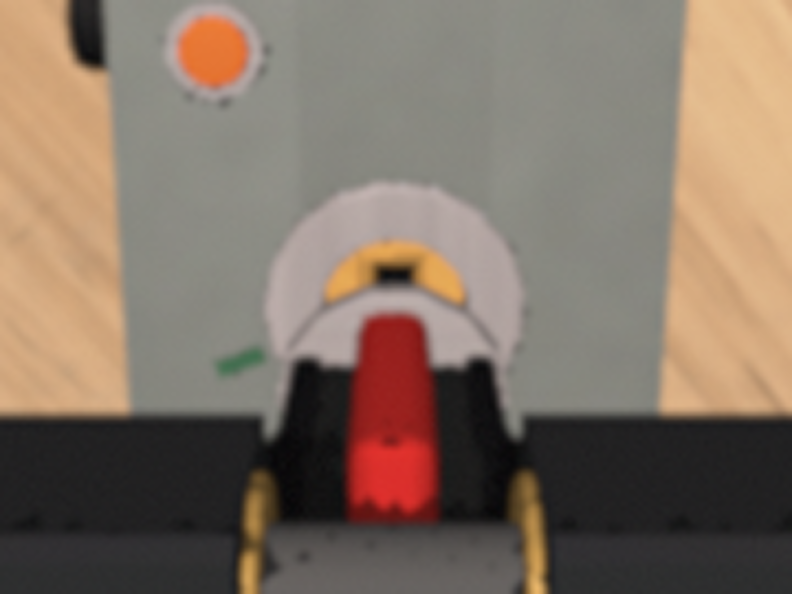

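The wrist view now shows the collar and bow centred (columns 394 and 393) on the bezel and slot (394 and 396). Along the slot it's within 1 mm. Inserting.

Request:
drive_tool(
  deltas="0 -0.2 -0.3 -4 0; 0 -0.2 -0.3 -7 0; 0 -0.2 -0.3 -9 0; 0 -0.2 -0.3 -11 0; 0 -0.2 -0.3 -13 0; 0 -0.2 -0.3 -15 0; 0 -0.2 -0.3 -15 0",
)

```text
time_s: 6.6
position: [0.5272, 0.1856, 0.0943]
tcp_rot: [[-0.627, -0.779, -0.0], [-0.779, 0.627, 0.0], [-0.0, 0.0, -1.0]]
force: [-0.2, 0.6, -1.2]
opening: 0.111
grasp_force: 30.0
```

Request:
drive_tool(
  deltas="0 0 0 -3 0; 0 0 0 -6 0; 0 0 0 -9 0; 0 0 0 -12 0; 0 0 0 -15 0; 0 0 0 -17 0; 0 0 0 -18 0; 0 0 0 -18 0; 0 0 0 -18 0",
)

```text
time_s: 7.5
position: [0.5272, 0.1856, 0.0765]
tcp_rot: [[-0.627, -0.779, 0.0], [-0.779, 0.627, 0.0], [-0.0, -0.0, -1.0]]
force: [-0.3, 0.8, -1.1]
opening: 0.112
grasp_force: 30.0
```

Request:
drive_tool(
  deltas="0 0 0 -0.5 0; 0 0 0 -1 0; 0 0 0 -1.5 0; 0 0 0 -1.5 0; 0 0 0 -1.5 0; 0 0 0 -1.5 0",
)

```text
time_s: 8.1
position: [0.5273, 0.1856, 0.0764]
tcp_rot: [[-0.627, -0.779, 0.001], [-0.779, 0.627, 0.0], [-0.0, -0.001, -1.0]]
force: [-1.1, 0.2, 8.9]
opening: 0.114
grasp_force: 30.0
```

Request:
drive_tool(
  deltas="0 0 0 1 0; 0 0 0 1 -0.1; 0 0 0 1 -0.2; 0 0 0 1 -0.3; 0 0 0 1 -0.4; 0 0 0 1 -0.5; 0 0 0 1 -0.6; 0 0 0 1 -0.7; 0 0 0 1 -0.8; 0 0 0 1 -0.9; 0 0 0 1 -1; 0 0 0 1 -1.1",
)

```text
time_s: 9.3
position: [0.5274, 0.1858, 0.0764]
tcp_rot: [[-0.978, 0.209, 0.001], [0.209, 0.978, 0.0], [-0.0, 0.0, -1.0]]
force: [-1.1, 1.1, 3.9]
opening: 0.111
grasp_force: 30.0
```

Request:
drive_tool(
  deltas="0 0 0 0 -0.05; 0 0 0 0 -0.1; 0 0 0 0 -0.13; 0 0 0 0 -0.13; 0 0 0 0 -0.13; 0 0 0 0 -0.13",
)

```text
time_s: 9.9
position: [0.5274, 0.1857, 0.0764]
tcp_rot: [[-0.944, 0.33, 0.001], [0.33, 0.944, 0.0], [-0.0, 0.001, -1.0]]
force: [-0.6, 2.6, 5.2]
opening: 0.114
grasp_force: 30.0
```

Run:
```python
from rig import bot
import numpy as np
s=bot.read_state();R=s["tcp_rot"];print(s["position"],np.degrees(np.arctan2(R[1,1],R[0,1])),s["force"],s["moment"],s["joint_positions"])
```

```text
[0.52739652 0.18574833 0.07644842] 70.72578567369968 [-0.5959424   2.56139767  5.1885256 ] [ 0.29356567  0.17135309 -0.03033011] [ 7.93952110e+00  3.72793676e+01  9.84595661e+01  3.21992015e-02
  4.42270540e+01 -6.28093251e+01]
```

The key has turned 70° with little torque. Slot play may leave the rotor behind, so I'll turn further until it reaches the stop.

Request:
drive_tool(
  deltas="0 0 0 0 -0.03; 0 0 0 0 -0.06; 0 0 0 0 -0.06; 0 0 0 0 -0.06",
)

```text
time_s: 10.3
position: [0.5274, 0.1857, 0.0765]
tcp_rot: [[-0.922, 0.386, 0.001], [0.386, 0.922, 0.0], [-0.0, 0.001, -1.0]]
force: [-0.7, 1.4, 6.1]
opening: 0.11
grasp_force: 30.0
```

Run:
```python
from rig import bot
import numpy as np
s=bot.read_state();R=s["tcp_rot"];print(s["position"],np.degrees(np.arctan2(R[1,1],R[0,1])),s["force"],s["moment"],s["joint_positions"][5])
```

```text
[0.52741909 0.18571813 0.07646046] 67.29421027651408 [-0.7310241   1.42884357  6.12986722] [ 0.27745603  0.17084105 -0.02728894] -59.375104853857394
```

Request:
drive_tool(
  deltas="0 0 0 0 -0.03; 0 0 0 0 -0.06; 0 0 0 0 -0.06; 0 0 0 0 -0.06",
)

```text
time_s: 10.7
position: [0.5274, 0.1857, 0.0764]
tcp_rot: [[-0.898, 0.44, 0.001], [0.44, 0.898, 0.0], [-0.0, 0.001, -1.0]]
force: [-0.3, 1.5, 5.1]
opening: 0.111
grasp_force: 30.0
```

Run:
```python
from h import *
s=bot.read_state();R=s["tcp_rot"];print(s["position"],np.degrees(np.arctan2(R[1,1],R[0,1])),s["force"],s["moment"],s["joint_positions"][5],s["opening"],s["grasp_force"])
w=imaging.capture("wrist");save("w4.png",w,(200,120,440,300),3.3)
```

```text
[0.52740065 0.18571464 0.07643782] 63.870347061805475 [-0.26932966  1.54458459  5.13306889] [0.2464786  0.18508943 0.06972095] -55.94309425354557 0.11099022811143573 30.00094627495855
```

View pics/w4.png

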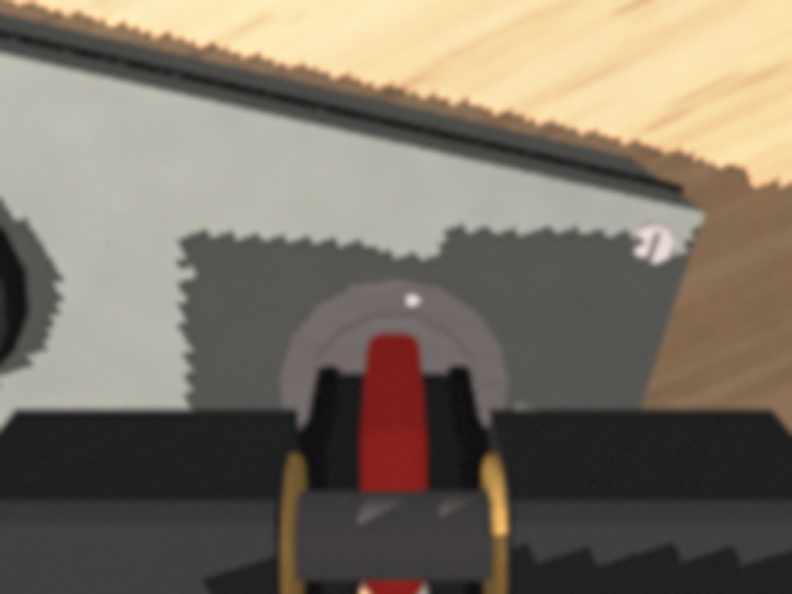

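The collar is seated concentric with the bezel, and the moment rose about 0.1 N m, so the stop is reached. Releasing and lifting.

Request:
drive_tool(
  deltas="40 0 0 0 0; 40 0 0 0 0; 40 0 0 0 0; 40 0 0 0 0; 40 0 0 0 0; 40 0 0 0 0; 40 0 0 20 0; 40 0 0 40 0; 40 0 0 60 0; 40 0 0 75 0; 40 0 0 75 0; 40 0 0 75 0",
)

```text
time_s: 11.95
position: [0.5271, 0.1855, 0.1509]
tcp_rot: [[-0.897, 0.441, 0.0], [0.441, 0.898, -0.0], [-0.0, 0.0, -1.0]]
force: [-0.0, 0.0, 0.2]
opening: 0.459
grasp_force: 0.0
```

Request:
drive_tool(
  deltas="0 -30 -37 0 0; 0 -59 -74 0 0; 0 -59 -74 0 0; 0 -59 -74 0 0; 0 -59 -74 0 0; 0 -59 -74 0 0; 0 -59 -74 0 0; 0 -59 -74 0 0",
)

```text
time_s: 12.75
position: [0.4687, 0.112, 0.1509]
tcp_rot: [[-0.898, 0.44, 0.0], [0.44, 0.898, 0.0], [-0.0, 0.0, -1.0]]
force: [-0.4, 0.6, -0.4]
opening: 0.003
grasp_force: 0.0
```

Run:
```python
from h import *
m=imaging.camera_model("wrist");s=bot.read_state();w=imaging.capture("wrist");sc=imaging.capture("scene")
a=cv2.resize(w[100:300,180:460],None,fx=2,fy=2);b=cv2.resize(sc[150:290,230:426],None,fx=560/196,fy=560/196)
save("w5.png",np.vstack([a,b])[:800],s=.74)
p=s["position"];R=s["tcp_rot"];print(p,s["force"],s["opening"],s["time_s"])
print("btn top",(np.array(w2p(m,[p[0],p[1],.07]))-[180,100])*2*.74)
```

```text
[0.4686535  0.11201613 0.15093749] [-0.40655671  0.6250546  -0.40023403] 0.003083020949330278 12.75
btn top [205.55273654 154.40671428]
```

View pics/w5.png

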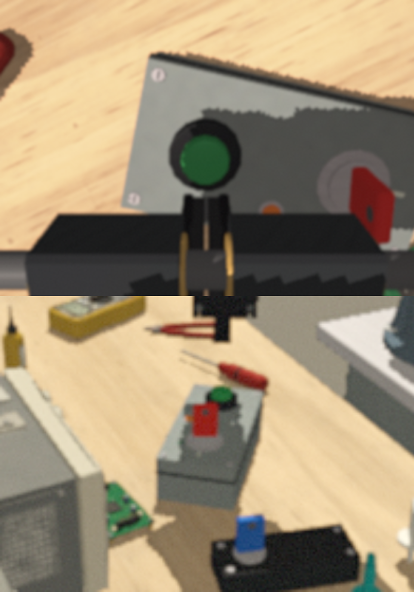

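The button is centred under the closed fingers: (205,158) against a predicted (205.5,154). The key stands seated and upright. Pressing gradually.

Request:
drive_tool(
  deltas="0 1 0 -30 0; 0 1 0 -60 0; 0 1 0 -70 0; 0 1 0 -73 0; 0 1 0 -75 0; 0 1 0 -77 0; 0 1 0 -77 0; 0 1 0 -77 0",
)

```text
time_s: 13.65
position: [0.468, 0.1116, 0.0762]
tcp_rot: [[-0.898, 0.441, -0.001], [0.441, 0.898, -0.0], [0.001, -0.001, -1.0]]
force: [-6.4, -0.4, 14.5]
opening: 0.007
grasp_force: 6.9
```

Request:
drive_tool(
  deltas="0 0 0 2 0; 0 0 0 2 0; 0 0 0 2 0",
)

```text
time_s: 13.95
position: [0.4688, 0.1116, 0.077]
tcp_rot: [[-0.898, 0.441, -0.0], [0.441, 0.898, 0.0], [0.0, -0.0, -1.0]]
force: [-3.6, -0.4, 5.0]
opening: 0.005
grasp_force: 2.2
```

Request:
drive_tool(
  deltas="0 0 0 2 0; 0 0 0 2 0; 0 0 0 2 0",
)

```text
time_s: 14.25
position: [0.4694, 0.1116, 0.0782]
tcp_rot: [[-0.897, 0.441, 0.0], [0.441, 0.897, 0.0], [-0.0, 0.0, -1.0]]
force: [-2.7, 0.5, 3.9]
opening: 0.006
grasp_force: 1.9
```

Request:
drive_tool(
  deltas="0 0 0 2 0; 0 0 0 2 0; 0 0 0 2 0",
)

```text
time_s: 14.55
position: [0.4697, 0.1115, 0.0801]
tcp_rot: [[-0.897, 0.441, 0.001], [0.441, 0.897, 0.0], [-0.001, 0.0, -1.0]]
force: [-1.3, 0.5, 3.5]
opening: 0.007
grasp_force: 1.3
```

Request:
drive_tool(
  deltas="0 0 0 3 0; 0 0 0 3 0; 0 0 0 3 0",
)

```text
time_s: 14.85
position: [0.4701, 0.1114, 0.0831]
tcp_rot: [[-0.897, 0.441, 0.002], [0.441, 0.897, -0.0], [-0.002, 0.001, -1.0]]
force: [0.2, 0.1, -0.4]
opening: 0.009
grasp_force: 0.0
```

The spring profile is 5 N at 0.077 m falling to 0 at 0.083 m, with 14.5 N at the bottom, so the button was fully pressed and has released. Retracting.

Request:
drive_tool(
  deltas="0 0 0 20 0; 0 0 0 50 0; 0 0 0 80 0; 0 0 0 80 0; 0 0 0 80 0; 0 0 0 80 0",
)

```text
time_s: 15.45
position: [0.4685, 0.1114, 0.1622]
tcp_rot: [[-0.897, 0.441, -0.002], [0.441, 0.897, -0.0], [0.002, -0.001, -1.0]]
force: [-0.6, 0.5, 0.2]
opening: 0.004
grasp_force: 0.0
```

Run:
```python
from h import *
w=imaging.capture("wrist");sc=imaging.capture("scene")
a=cv2.resize(w[60:260,180:480],(780,520));b=cv2.resize(sc[170:260,270:405],(780,520))
save("w6.png",np.hstack([a,b]),s=.5)
```

```text
(no output)
```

View pics/w6.png

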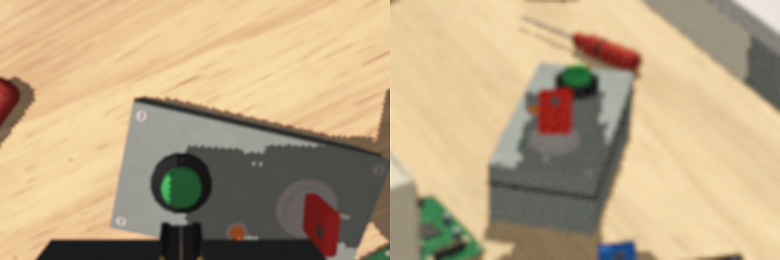

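The key stands upright and seated in the lock at (320,215) in the left half, and the button at (182,185) is up and clear of the fingers. Handing in.

```bash
python3 -c "
from rig import bot
print(bot.hand_in())"
```

```text
the job is handed in; nothing more can be done
None
```

I handed the job in at about 15.5 s; no verdict came back, but by force readings and images the red key is home in the lock and turned to its stop, and the start button was then fully pressed and is up again.

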